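Clear the comal: unstack the canister lids and close each canister

ROBOT

A 6-joint arm with a two-finger parallel gripper is mounted at the origin on the work surface. World frame = base frame: x ahead of the robot, y to its left, z up, the work surface at z = 0. Lengths are in m, angles in degrees, forces in N, time in s.
With the tool pointing down it reaches from about 0.375 to 0.925 m from the base axis. Payload 5.7 kg.
Tool frame: the origin (TCP) lies on the centre line of the jaws, within the pads' length; the fingertips stand 8 mm ahead of it and the grasp point (between the pads) lies 11 mm behind it; z points along the fingers, y is the line along which they close (so a half turn about z gives the same grasp; the last joint's range is limited). The gripper opens to 88 mm and grips with 3 to 60 N. Pads are 20 mm wide; open, the fingers measure 115 mm over their backs; the gripper's body (75 mm by 178 mm) begins 61 mm behind the grasp point.
Start: joints at [61.415, 20.558, 86.54, -0, 72.909, -6.595], TCP at [0.225, 0.556, 0.21] pointing down, gripper open.
Joint ranges: [-170.27, 170.27], [-57.76, 135], [12.27, 136.19], [-55.21, 235.2], [11.17, 155.16], [-170.74, 170.74]. Speed limits (degrees/s): [136.94, 136.94, 180, 180, 180, 180].

INTERFACE

Orientations are given as a 3x3 rotation matrix whose columns are the frame's x, y, z axes.
In Python, from rig import * gives the robot as it stands. Calls block until the motion is done:
- move_ptp(position, orientation): joint-space move of the TCP to a pose.
- move_linear(position, attitude=None, v=0.15, force_limit=None): straight line of the TCP; attitude=None keeps the orientation; v is the mean speed in m/s. With force_limit (N) it stops when the force on the tool has changed by that much, and returns True; else False.
- move_j(angles): joint-space move.
- grip(opening): finger opening in m; the grip force is fixed at half the most; returns when the fingers have stopped.
- hold(seconds).
- ik(position, orientation): joint angles nearest the present ones, or None.
- grab_frame(name): name is "side" or "top"; returns a dict with "pixels" (384x512x3 uint8, blue, green, red), "depth" (384x512 float32, m along the optical axis (not along the pixel's ray), 0 where there is no reading), "fx", "fy", "cx", "cy" (pixels), "extrinsics" (4x4, takes a point from camera to world coordinates). Camera axes: x right, y up, looking along -z (the intrinsics and any distortion apply to the point x, -y, -z); pixel columns grow to the right and rows downward; lengths in m; the calibration is good to about 2 mm. A picture is of the moment at which its call begins.
A pose or a line that the arm cannot do raises MotionError and nothing moves.
- close_job(): hands the job in; it is judged then, once.
Trained networks look in a picture, given as the dict that the camera call returned (one of the last four; its "shot" number tells which), for a name from the list of things; names that differ only in an ending like _2 or _b are one class to them, and where a whole thing is asked for, a point or a joint stands for the part that bears it (a point fixed in the world has none). Each returns a list of dicts, best first, with "confidence" (0 to 1); they miss things now and then, are a little off and sometimes report something else, mostly with a low value. They report only what shows in the picture. A call takes as long as a camera call. They do not tell look-alikes from the thing itself.
- spot_in(name, picture): "extent" ([left, top, right, bottom] in pixels, round what is visible of it).
Readings, each from a call of its own:
- read_time_s(): time.
- read_joints(): joint angles.
- read_dq(): joint speeds.
- read_effort(): joint torques, N m.
- read_eef_pos(): TCP position.
- read_eef_rot(): TCP orientation.
- read_contact_force(): force on the tool from outside, world axes, zero at the start.
- read_wrist_torque(): the same for the moment, N m.
- read_opening(): finger opening in m.
- read_grasp_force(): force on a finger pad.
Only numpy, scipy, OpenCV 4.12 (cv2) and the standard library are available. Lean on these libraries where they do the work, as an engineer would, in place of code of your own. Each camera call takes 0.05 s, during which the arm holds its last target. There are 200 camera calls.

TASK

The washed wooden lids of the four white stoneware canisters have been left in a stack on the cold clay comal. Take the stack apart and close each canister with the lid made for its shape and size, every lid dropped fully home, level and square to its canister. Do not shift or tip the canisters, and leave the glass jar and the yellow scraper where they are.

Things in the scene. Friction and masses are not known exactly. Their poses are not given: they have to be found in the camera images.
- lid_oblong: Loose flat-topped wooden lid: a 12 mm thick 134 x 68 mm oblong board over a smaller 8 mm deep 100 x 34 mm plug that drops into its canister's mouth, 7 mm to spare all round. Bottom of the stack, on the fixed clay comal (flat floor 190 mm across, rim 8 mm above it). Origin: centre of the plug's underside; z up, board from z 8 to z 20 mm (its top). x runs along the 134 mm length. About 85 g.
- lid_round: Loose flat-topped wooden lid: a 12 mm thick 68 mm diameter round board over a smaller 8 mm deep 36 mm diameter plug that drops into its canister's mouth, 7 mm to spare all round. Second in the stack, lying on the oblong lid. Origin: centre of the plug's underside; z up, board from z 8 to z 20 mm (its top). About 36 g.
- lid_square: Loose flat-topped wooden lid: a 12 mm thick 52 x 52 mm square board over a smaller 8 mm deep 22 x 22 mm plug that drops into its canister's mouth, 7 mm to spare all round. Third in the stack, lying on the large round lid. Origin: centre of the plug's underside; z up, board from z 8 to z 20 mm (its top). x and y are parallel to its sides. About 28 g.
- lid_small: Loose flat-topped wooden lid: a 12 mm thick 40 mm diameter round board over a smaller 8 mm deep 17 mm diameter plug that drops into its canister's mouth, 6 mm to spare all round. Top of the stack, lying on the square lid. Origin: centre of the plug's underside; z up, board from z 8 to z 20 mm (its top). About 16 g.
- crock_oblong: Loose white stoneware canister, open on top, an oblong box 126 x 60 mm outside, walls 6 mm (mouth 114 x 48 mm); 70 mm tall, the lowest but one; x runs along its 126 mm length. Origin: centre of its underside, z up. With its own lid seated, the lid's board rests on the rim and the lid's origin is 62 mm above this origin.
- crock_round: Loose white stoneware canister, open on top, the wide round one, 63 mm diameter outside, wall about 6 mm (mouth 50 mm); 95 mm tall, the tallest. Origin: centre of its underside, z up. With its own lid seated, the lid's board rests on the rim and the lid's origin is 87 mm above this origin.
- crock_square: Loose white stoneware canister, open on top, a square one 47 x 47 mm outside, walls 5 mm (mouth 37 mm); 80 mm tall; x and y are parallel to its sides. Origin: centre of its underside, z up. With its own lid seated, the lid's board rests on the rim and the lid's origin is 72 mm above this origin.
- crock_small: Loose white stoneware canister, open on top, the narrow round one for toothpicks, 37 mm diameter outside, wall 3.5 mm (mouth 30 mm); 62 mm tall, the smallest and light (160 g), so easily knocked. Origin: centre of its underside, z up. With its own lid seated, the lid's board rests on the rim and the lid's origin is 54 mm above this origin.
- jar: Bystander: loose closed glass jar, 66 mm diameter, 95 mm tall, at the left of the ledge. Origin: centre of its underside.
- scraper: Bystander: loose flat yellow plastic scraper, about 150 x 80 mm, 14 mm high, lying at the right of the ledge. Origin on its underside near the middle; x points from handle to blade.
There are look-alikes about, which are no part of the job. Leave any grey or turquoise look-alike of the lid_oblong alone.

How it is judged (in metres and radians):
At the end, for the whole second after the job is handed in: Each lid is seated on its own canister: centred within 11 mm, down within 3 mm, level within 0.1 rad, oblong and square lids aligned within 0.25 rad; canisters upright and within 30 mm of their start; jar and scraper never moved 30 mm; all released and at rest (horizontal distance between lid_oblong and crock_oblong below 0.011 m and z of lid_oblong in the frame of crock_oblong between 0.058 and 0.065 m and angle between each of lid_oblong, crock_oblong, lid_round, crock_round, lid_square, crock_square, lid_small, crock_small's own z axis and vertical below 0.1 rad and distance of each of crock_oblong, crock_round, crock_square, crock_small from where it was at the start of the episode below 0.03 m and linear speed of each of lid_oblong, lid_round, lid_square, lid_small below 0.02 m/s and angular speed of each of lid_oblong, lid_round, lid_square, lid_small below 0.2 rad/s and contact force between each of lid_oblong, lid_round, lid_square, lid_small and the fingers below 0.1 N and horizontal distance between lid_round and crock_round below 0.011 m and z of lid_round in the frame of crock_round between 0.083 and 0.09 m and horizontal distance between lid_square and crock_square below 0.011 m and z of lid_square in the frame of crock_square between 0.068 and 0.075 m and horizontal distance between lid_small and crock_small below 0.011 m and z of lid_small in the frame of crock_small between 0.05 and 0.057 m and angle between the x axis of lid_oblong and the x axis of crock_oblong, either way round below 0.25 rad and (angle between the x axis of lid_square and the x axis of crock_square, either way round below 0.25 rad or angle between the x axis of lid_square and the y axis of crock_square, either way round below 0.25 rad)); the robot touches nothing.
It fails at once if a canister is tipped over (angle between any of crock_oblong, crock_round, crock_square, crock_small's own z axis and vertical above 0.5 rad).
It fails at once if the glass jar is pushed more than 30 mm from where it stood (distance of jar from where it was at the start of the episode above 0.03 m).
It fails at once if the yellow scraper is pushed more than 30 mm from where it stood (distance of scraper from where it was at the start of the episode above 0.03 m).
It also fails if it takes over 99 s, if anything falls off the work surface, if the arm or the gripper's body presses on something with over 40 N, if the wrist force passes 120 N, or if a joint passes its speed limit or range.

## Working session

There is one attempt and no reset: what is moved stays moved. The work goes in short steps, each a Python script; the robot and the scene stay as the last script left them, time stands still between calls to the robot, and variables do not carry over. Pictures are saved under pics/ and viewed, at most 14 in all, crops included, and the job is handed in when it is done.

```bash
ls && mkdir -p pics && python3 - <<'E'
from rig import *
import cv2,numpy as np
for n in ("top","side"):
    f=grab_frame(n); cv2.imwrite(f"pics/{n}0.png",f["pixels"]); np.savez(f"{n}0.npz",**{k:f[k] for k in("pixels","depth","fx","fy","cx","cy","extrinsics")})
    print(n,f["fx"],f["fy"],f["cx"],f["cy"],np.round(f["extrinsics"],3).tolist(),[k for k in f])
    for o in "lid_oblong lid_round lid_square lid_small crock_oblong crock_round crock_square crock_small jar scraper".split():
        print(o,[(np.round(d["extent"]).tolist(),round(d["confidence"],2)) for d in spot_in(o,f)[:3]])
print(read_time_s())
E
```

```text
pics
top 369.5780547321288 369.5780547321288 251.53126311939403 188.88067127984658 [[-0.011, 0.997, -0.072, 0.33], [-1.0, -0.011, 0.013, -0.003], [0.012, 0.073, 0.997, 1.2], [0.0, 0.0, 0.0, 1.0]] ['pixels', 'depth', 'fx', 'fy', 'cx', 'cy', 'extrinsics', 'shot']
lid_oblong [([219.0, 111.0, 242.0, 156.0], 0.9), ([306.0, 241.0, 353.0, 266.0], 0.89), ([127.0, 247.0, 169.0, 275.0], 0.74)]
lid_round [([221.0, 135.0, 239.0, 142.0], 0.46)]
lid_square [([220.0, 113.0, 240.0, 158.0], 0.54), ([220.0, 117.0, 241.0, 145.0], 0.47)]
lid_small []
crock_oblong [([139.0, 112.0, 176.0, 158.0], 0.87)]
crock_round [([325.0, 165.0, 350.0, 192.0], 0.92)]
crock_square [([140.0, 175.0, 159.0, 194.0], 0.71)]
crock_small [([325.0, 112.0, 340.0, 129.0], 0.72)]
jar [([83.0, 148.0, 113.0, 172.0], 0.59)]
scraper [([369.0, 122.0, 405.0, 171.0], 0.97)]
side 482.8645433427566 482.8645433427566 259.1776391769321 191.24676074867924 [[-0.907, 0.227, -0.354, -0.13], [-0.421, -0.476, 0.772, 1.113], [0.007, 0.85, 0.527, 0.881], [0.0, 0.0, 0.0, 1.0]] ['pixels', 'depth', 'fx', 'fy', 'cx', 'cy', 'extrinsics', 'shot']
lid_oblong [([256.0, 288.0, 295.0, 332.0], 0.81), ([320.0, 181.0, 355.0, 208.0], 0.71), ([181.0, 250.0, 206.0, 285.0], 0.58)]
lid_round []
lid_square []
lid_small [([184.0, 250.0, 206.0, 281.0], 0.31)]
crock_oblong [([128.0, 226.0, 171.0, 273.0], 0.64)]
crock_round [([269.0, 150.0, 288.0, 181.0], 0.75)]
crock_square [([186.0, 251.0, 207.0, 280.0], 0.61), ([117.0, 272.0, 150.0, 317.0], 0.17)]
crock_small [([222.0, 153.0, 235.0, 174.0], 0.66)]
jar [([118.0, 276.0, 150.0, 316.0], 0.84)]
scraper [([252.0, 142.0, 290.0, 155.0], 0.71)]
1.1
```

```bash
python3 - <<'E'
import cv2,numpy as np
f=np.load("top0.npz");p=f["pixels"][90:290,60:420];cv2.imwrite("pics/topc.png",cv2.resize(p,None,fx=2.2,fy=2.2,interpolation=cv2.INTER_CUBIC))
f=np.load("side0.npz");p=f["pixels"][120:350,100:380];cv2.imwrite("pics/sidec.png",cv2.resize(p,None,fx=2.5,fy=2.5,interpolation=cv2.INTER_CUBIC))
E
```

```text
(no output)
```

View pics/topc.png

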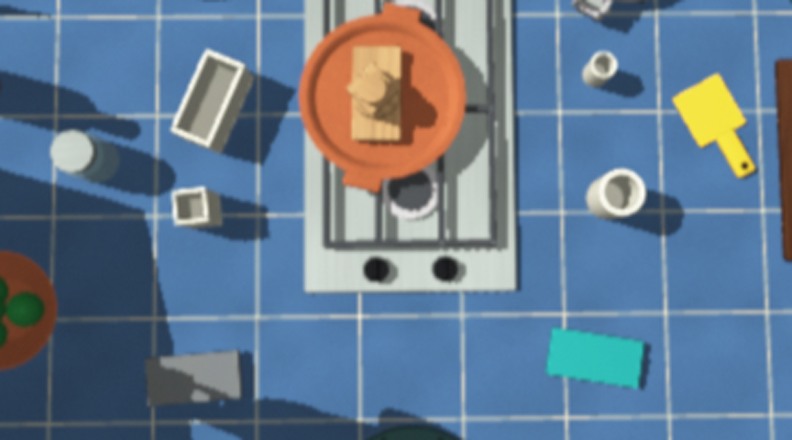

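View pics/sidec.png

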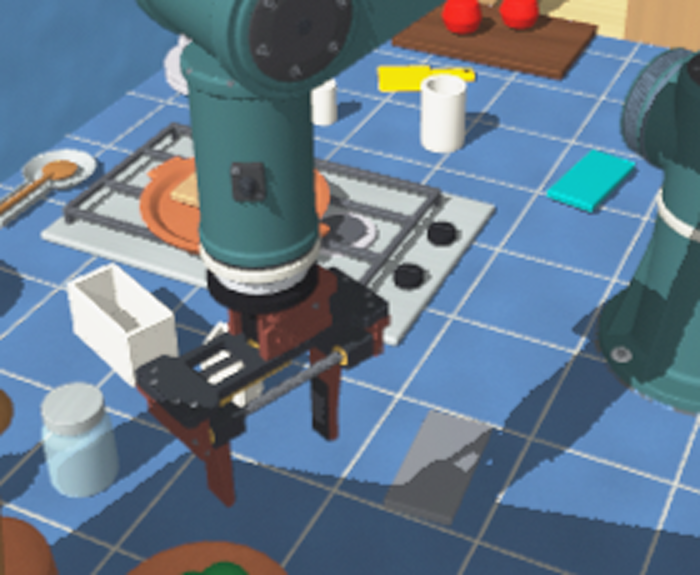

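The top view shows the stack on the comal at about (375,93) in the crop, partly hidden by shadow. The oblong crock is at (210,100), square at (195,207), small at (600,68) and round at (617,193). The look-alikes are the grey (195,377) and turquoise (597,357) boards. In the side view, the arm hides the stack.

```bash
cat > vis.py <<'E'
import numpy as np,cv2
def cloud(f):
    d=f["depth"];v,u=np.mgrid[:d.shape[0],:d.shape[1]]
    P=np.stack([(u-f["cx"])/f["fx"]*d,-(v-f["cy"])/f["fy"]*d,-d],-1)
    E=f["extrinsics"];W=P@E[:3,:3].T+E[:3,3];W[d<=0]=np.nan;return W
def pick(W,ext,zlo,zhi,m=4):
    l,t,r,b=ext;w=W[t-m:b+m,l-m:r+m].reshape(-1,3);return w[(w[:,2]>zlo)&(w[:,2]<zhi)]
def rect(p):
    (x,y),(w,h),a=cv2.minAreaRect((p[:,:2]*1000).astype(np.float32))
    if w<h:w,h,a=h,w,a+90
    return dict(c=(round(x,1),round(y,1)),wh=(round(w,1),round(h,1)),ang=round((a+90)%180-90,1),z=round(float(np.median(p[:,2]))*1000,1),n=len(p),mean=np.round(p[:,:2].mean(0)*1000,1).tolist())
E
python3 - <<'E'
import numpy as np,cv2
from vis import *
f=np.load("top0.npz");W=cloud(f)
print("table",np.nanmedian(W[260:285,200:300,2]))
for n,e,h in [("ob",(139,112,176,158),.07),("rd",(325,165,350,192),.095),("sq",(140,175,159,194),.08),("sm",(325,112,340,129),.062),("jar",(83,148,113,172),.095)]:
    print(n,rect(pick(W,e,h-.006,h+.006)))
Z=W[100:165,200:270,2]*1000
h,b=np.histogram(Z[~np.isnan(Z)],bins=np.arange(-5,160,3));print([(int(x),int(c)) for x,c in zip(b,h) if c>5])
np.set_printoptions(linewidth=250)
print(Z[8:60:1,12:48].round(0).astype(int)[::2])
E
```

```text
table 0.00022050291845465697
ob {'c': (586.1, 282.0), 'wh': (125.7, 60.9), 'ang': -23.1, 'z': 68.9, 'n': 246, 'mean': [585.5, 282.5]}
rd {'c': (444.3, -291.0), 'wh': (60.9, 60.5), 'ang': 74.7, 'z': 94.1, 'n': 136, 'mean': [443.7, -290.8]}
sq {'c': (432.9, 302.4), 'wh': (47.7, 47.1), 'ang': -84.4, 'z': 79.0, 'n': 102, 'mean': [432.9, 302.3]}
sm {'c': (631.1, -279.0), 'wh': (35.6, 33.3), 'ang': -45.7, 'z': 61.1, 'n': 44, 'mean': [631.3, -279.1]}
jar {'c': (507.9, 460.5), 'wh': (57.3, 55.0), 'ang': 87.5, 'z': 94.4, 'n': 300, 'mean': [507.7, 459.8]}
[(7, 75), (10, 169), (13, 119), (16, 17), (19, 7), (22, 8), (31, 10), (34, 37), (37, 15), (43, 77), (46, 628), (49, 1104), (52, 543), (55, 466), (58, 254), (61, 50), (64, 62), (67, 214), (70, 202), (73, 44), (82, 7), (85, 23), (88, 48), (91, 27), (103, 12), (106, 61), (109, 68), (112, 15), (124, 17), (127, 63), (130, 58), (133, 9)]
[[                  55                   56                   51                   53                   50                   53                   48                   55                   52                   54   
[... 19037 characters left out ...]
0                   54                   51                   48                   51                   50
                    49                   48                   49                   48                   50                   49                   50                   51                   50                   47                   48
                    47                   52                   55                   50                   53                   52                   49                   48                   50                   50                   51
                    52                   51                   52]]<stdin>:10: RuntimeWarning: invalid value encountered in cast
```

```bash
cat > act.py <<'E'
from rig import *
from vis import *
import sys
UP=0.24
def R(deg):
    c,s=np.cos(np.radians(deg)),np.sin(np.radians(deg))   # deg: heading of tool y (closing line)
    return np.array([[s,c,0],[-c,s,0],[0,0,-1.]])
def feasible(pts,degs):
    "closing heading whose last joint stays nearest mid range at every given point"
    best=None
    for d in degs:
        q=[ik(p,R(d)) for p in pts]
        if any(x is None for x in q): continue
        c=max(abs(x[5]) for x in q)
        if best is None or c<best[0]: best=(c,d)
    return best[1]
def wrapd(d,sym): return [d+k*sym for k in range(-int(360/sym),int(360/sym)+1)]
def pick_lid(xy,top,deg,width):
    x,y=xy
    grip(min(.088,width+.024)); move_ptp([x,y,UP],R(deg))
    z=top-.012-.001+.008
    move_linear([x,y,top+.03],v=.25); hit=move_linear([x,y,z],v=.06,force_limit=8)
    grip(width-.02); print("grip",hit,read_opening(),read_grasp_force(),read_eef_pos())
    move_linear([x,y,UP],v=.15)
    print("lifted",read_opening(),read_grasp_force(),read_contact_force())
def place_lid(xy,rim,deg,width):
    x,y=xy; move_ptp([x,y,UP],R(deg)); zt=rim+.012-.012-.001+.008
    print("carry",read_opening())
    move_linear([x,y,zt+.02],v=.15); hit=move_linear([x,y,zt-.002],v=.03,force_limit=3)
    print("placed",hit,"dz",read_eef_pos()[2]-zt,read_contact_force())
    grip(width+.016); move_linear([x,y,zt+.06],v=.12)
def look(n,tag):
    f=grab_frame(n); np.savez(tag+".npz",**{k:f[k] for k in("pixels","depth","fx","fy","cx","cy","extrinsics")}); return f
def circ(p):
    (x,y),r=cv2.minEnclosingCircle((p[:,:2]*1000).astype(np.float32));return round(x,1),round(y,1),round(r,1)
E
python3 - <<'E'
from act import *
f=np.load("top0.npz");W=cloud(f)
p=pick(W,(219,111,242,156),.122,.137); print(len(p),circ(p),rect(p))
q=pick(W,(219,111,242,156),.102,.137); print(rect(q))
c=p[:,:2].mean(0)
t=(.6311,-.279)
d=feasible([[*c,UP],[*c,.12],[*t,UP],[*t,.06]],range(-180,180,15)); print(c,d)
pick_lid(c,.1297,d,.040)
place_lid(t,.062,d,.040)
print(read_time_s())
f=look("top","top1");W=cloud(f);cv2.imwrite("pics/top1.png",cv2.resize(f["pixels"][90:220,120:380],None,fx=3,fy=3,interpolation=cv2.INTER_CUBIC))
print(rect(pick(W,(219,111,242,156),.104,.115)))
print("sm",rect(pick(W,(325,112,340,129),.068,.080)))
E
```

```text
148 (583.3, 49.0, 19.7) {'c': (583.1, 49.2), 'wh': (38.0, 37.4), 'ang': 65.6, 'z': 129.6, 'n': 148, 'mean': [582.8, 48.9]}
{'c': (587.3, 49.1), 'wh': (52.3, 51.9), 'ang': 42.5, 'z': 113.2, 'n': 306, 'mean': [584.6, 48.7]}Traceback (most recent call last):
  File "<stdin>", line 7, in <module>
  File "act.py", line 12, in feasible
    q=[ik(p,R(d)) for p in pts]
       ~~^^^^^^^^
  File "scipy/spatial/transform/_rotation.pyx", line 1143, in scipy.spatial.transform._rotation.Rotation.from_matrix
ValueError: Non-positive determinant (left-handed or null coordinate frame) in rotation matrix 0: [[-1.2246468e-16 -1.0000000e+00  0.0000000e+00]
 [ 1.0000000e+00 -1.2246468e-16  0.0000000e+00]
 [ 0.0000000e+00  0.0000000e+00 -1.0000000e+00]].
```

```bash
sed -i 's/\[\[s,c,0\],\[-c,s,0\]/[[-s,c,0],[c,s,0]/' act.py
python3 - <<'E'
from act import *
c=(.583,.0491)
t=(.6311,-.279)
d=feasible([[*c,UP],[*c,.12],[*t,UP],[*t,.06]],range(-180,180,15)); print(c,d)
pick_lid(c,.1297,d,.040)
place_lid(t,.062,d,.040)
print(read_time_s())
f=look("top","top1");W=cloud(f);cv2.imwrite("pics/top1.png",cv2.resize(f["pixels"][90:220,120:380],None,fx=3,fy=3,interpolation=cv2.INTER_CUBIC))
print(rect(pick(W,(219,111,242,156),.104,.115)))
print("sm",rect(pick(W,(325,112,340,129),.068,.080)))
E
```

```text
(0.583, 0.0491) -15
grip False 0.019948288854534802 0.0 [0.58300015 0.04908531 0.12467113]
lifted 0.019927409886047954 0.0 [ 0.00666535  0.02944058 -0.20544459]
carry 0.019936738173722744
placed False dz -0.0019157870433229585 [ 0.11514665  0.92054139 -0.05353776]
11.5583
{'c': (0.0, 0.0), 'wh': (0.0, 0.0), 'ang': 0.0, 'z': nan, 'n': 0, 'mean': [nan, nan]}
sm {'c': (0.0, 0.0), 'wh': (0.0, 0.0), 'ang': 0.0, 'z': nan, 'n': 0, 'mean': [nan, nan]}
  return _methods._mean(a, axis=axis, dtype=dtype,
  ret = ret.dtype.type(ret / rcount)
vis.py:11: RuntimeWarning: Mean of empty slice.
  return dict(c=(round(x,1),round(y,1)),wh=(round(w,1),round(h,1)),ang=round((a+90)%180-90,1),z=round(float(np.median(p[:,2]))*1000,1),n=len(p),mean=np.round(p[:,:2].mean(0)*1000,1).tolist())
  ret = um.true_divide(
```

View pics/top1.png

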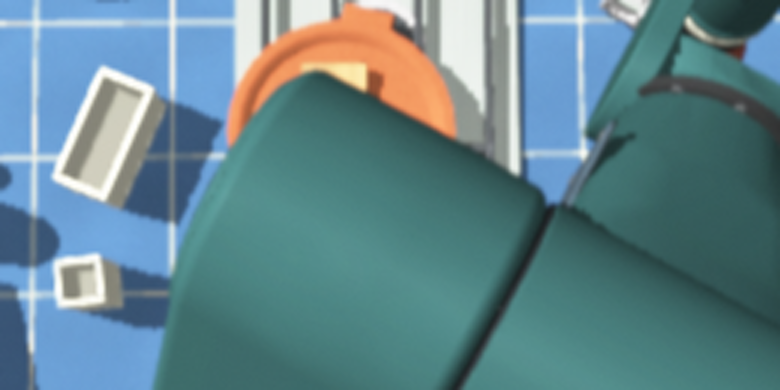

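The arm hides the stack in this view. The fingers closed without holding the lid, so I'm moving clear to look.

```bash
cat >> act.py <<'E'
HOME=[61.415,20.558,86.54,0,72.909,-6.595]
E
python3 - <<'E'
from act import *
p=read_eef_pos(); move_linear([p[0],p[1],UP],v=.3)
move_j([-75,10,86.5,0,80,0])
print(read_time_s(),read_eef_pos())
f=look("top","top2");g=look("side","side2");W=cloud(f);V=cloud(g)
a=cv2.resize(f["pixels"][90:200,180:290],(396,396),interpolation=cv2.INTER_CUBIC)
b=cv2.resize(g["pixels"][150:260,120:250],(468,396),interpolation=cv2.INTER_CUBIC)
cv2.imwrite("pics/2.png",cv2.resize(np.hstack([a,b]),(800,366)))
for lo,hi in((.122,.137),(.103,.116),(.083,.096)):
    for w in(W[105:160,212:246],V[150:260,120:250]):
        w=w.reshape(-1,3);w=w[(w[:,2]>lo)&(w[:,2]<hi)&(abs(w[:,0]-.58)<.08)&(abs(w[:,1]-.05)<.08)]
        if len(w)>3:print(lo,rect(w))
E
```

```text
13.9 [ 0.20927275 -0.51157933  0.31395565]
0.122 {'c': (583.0, 49.1), 'wh': (37.9, 37.6), 'ang': 46.1, 'z': 129.5, 'n': 147, 'mean': [582.9, 49.0]}
0.122 {'c': (581.6, 48.7), 'wh': (40.6, 39.6), 'ang': 72.4, 'z': 129.6, 'n': 99, 'mean': [580.4, 52.9]}
0.103 {'c': (587.4, 49.3), 'wh': (52.1, 51.8), 'ang': 43.2, 'z': 109.8, 'n': 156, 'mean': [585.9, 48.3]}
0.103 {'c': (586.4, 51.2), 'wh': (57.6, 50.7), 'ang': -46.4, 'z': 109.9, 'n': 127, 'mean': [580.5, 62.2]}
0.083 {'c': (579.0, 39.6), 'wh': (67.5, 48.0), 'ang': -49.2, 'z': 89.4, 'n': 104, 'mean': [571.9, 37.9]}
0.083 {'c': (577.4, 57.9), 'wh': (65.7, 45.9), 'ang': 36.5, 'z': 89.7, 'n': 113, 'mean': [573.1, 61.3]}
```

View pics/2.png

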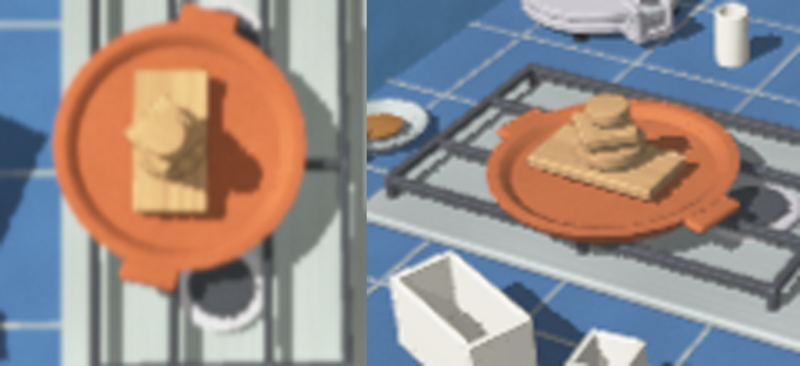

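The top view (left) and side view (right) show the stack untouched, with the small lid still on top at about (160,125). So the fingers missed it. I'll check the real fingertip position visually, just above the lid.

```bash
python3 - <<'E'
from act import *
grip(.064); move_ptp([.583,.0491,.20],R(-15)); move_linear([.583,.0491,.1247],v=.15,force_limit=10)
print(read_time_s(),read_eef_pos(),read_eef_rot().round(3).tolist())
g=look("side","side3")
grip(.03);print(read_opening(),read_grasp_force());h=look("side","side3b")
a=[cv2.resize(x["pixels"][110:230,130:260],(400,369),interpolation=cv2.INTER_CUBIC) for x in(g,h)]
cv2.imwrite("pics/3.png",np.hstack(a))
E
```

```text
17.45 [0.58350295 0.04879159 0.12516008] [[0.259, 0.966, 0.001], [0.966, -0.259, -0.0], [0.0, 0.001, -1.0]]
0.030027355844044777 0.0
```

View pics/3.png

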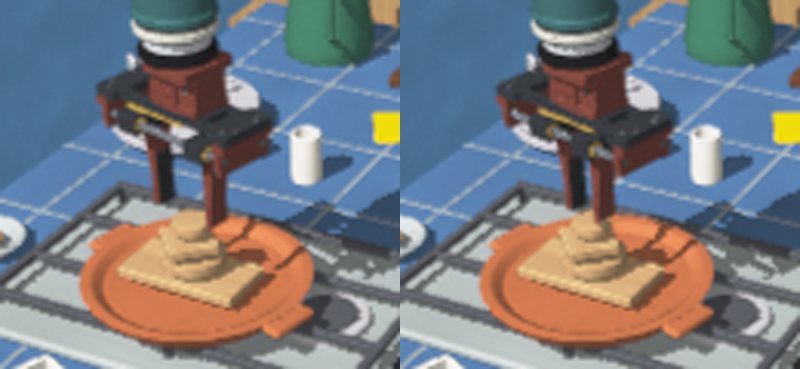

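The gripper seems to hang above or behind the stack. The fingertips show at about (160,200) and (215,225), while the lid centre is at (195,222). I'll measure the tips with depth.

```bash
python3 - <<'E'
from vis import *
a=np.load("side2.npz");
for n in("side3","side3b"):
    b=np.load(n+".npz");W=cloud(b)
    m=(a["depth"]-b["depth"]>.02)&(b["depth"]>0)
    m=cv2.morphologyEx(m.astype(np.uint8),cv2.MORPH_OPEN,np.ones((2,2)))>0
    w=W[m]; s=(w[:,2]<.19)&(abs(w[:,0]-.58)<.12)&(abs(w[:,1]-.05)<.15); q=w[s]
    print(n,len(q),"lowest z",np.sort(q[:,2])[:6].round(4))
    for lo in np.arange(q[:,2].min(),.19,.01):
        z=q[(q[:,2]>=lo)&(q[:,2]<lo+.01)]
        for side,k in(("+x",z[:,0]>.583),("-x",z[:,0]<=.583)):
            if k.sum(): print(round(lo,3),side,k.sum(),z[k].min(0).round(3),z[k].max(0).round(3))
E
```

```text
side3 196 lowest z [0.05   0.052  0.0543 0.0549 0.0552 0.0565]
0.05 +x 10 [ 0.612 -0.078  0.05 ] [ 0.628 -0.056  0.059]
0.13 +x 4 [0.615 0.037 0.138] [0.621 0.049 0.14 ]
0.14 +x 15 [0.61 0.03 0.14] [0.619 0.052 0.15 ]
0.14 -x 14 [0.541 0.049 0.14 ] [0.55  0.069 0.148]
0.15 +x 19 [0.611 0.029 0.15 ] [0.624 0.052 0.16 ]
0.15 -x 20 [0.54  0.047 0.15 ] [0.548 0.07  0.159]
0.16 +x 20 [0.611 0.03  0.161] [0.62  0.053 0.17 ]
0.16 -x 18 [0.538 0.042 0.161] [0.548 0.072 0.17 ]
0.17 +x 22 [0.61  0.028 0.17 ] [0.622 0.052 0.18 ]
0.17 -x 16 [0.539 0.048 0.17 ] [0.549 0.072 0.18 ]
0.18 +x 18 [0.612 0.029 0.181] [0.626 0.052 0.19 ]
0.18 -x 20 [0.537 0.051 0.18 ] [0.551 0.073 0.19 ]
side3b 190 lowest z [0.0558 0.0581 0.061  0.1304 0.1309 0.1322]
0.056 +x 3 [ 0.625 -0.075  0.056] [ 0.634 -0.062  0.061]
0.126 +x 1 [0.599 0.046 0.132] [0.599 0.046 0.132]
0.126 -x 2 [0.567 0.04  0.13 ] [0.569 0.049 0.131]
0.136 +x 13 [0.595 0.035 0.137] [0.606 0.054 0.145]
0.136 -x 12 [0.554 0.043 0.137] [0.567 0.069 0.145]
0.146 +x 18 [0.592 0.038 0.146] [0.605 0.057 0.155]
0.146 -x 18 [0.555 0.046 0.146] [0.568 0.068 0.155]
0.156 +x 21 [0.594 0.031 0.157] [0.606 0.056 0.166]
0.156 -x 16 [0.555 0.045 0.156] [0.566 0.065 0.166]
0.166 +x 15 [0.595 0.033 0.167] [0.606 0.055 0.174]
0.166 -x 17 [0.555 0.044 0.166] [0.565 0.067 0.176]
0.176 +x 22 [0.593 0.035 0.176] [0.605 0.058 0.186]
0.176 -x 15 [0.554 0.047 0.178] [0.567 0.067 0.186]
0.186 +x 6 [0.594 0.04  0.186] [0.607 0.054 0.19 ]
0.186 -x 11 [0.555 0.048 0.186] [0.567 0.066 0.189]
```

The xy position is right, but the tips end at z≈0.138, not 0.117. The stated tip offset is off by about 21 mm, so I'll calibrate by gently touching the lid top.

```bash
python3 - <<'E'
from act import *
grip(.016)
hit=move_linear([.583,.0491,.100],v=.02,force_limit=1.5);p=read_eef_pos()
print(hit,p,read_contact_force(),"tip-tcp",.1297-p[2])
move_linear([.583,.0491,p[2]+.006],v=.1)
print(read_time_s())
E
```

```text
True [0.58307561 0.04910156 0.11746773] [ 0.30621885 -0.76413563  4.9283751 ] tip-tcp 0.012232269837798543
19.5333
```

```bash
sed -i 's/-\.001+\.008/-.001-.0122/' act.py && grep -n "0122" act.py
python3 - <<'E'
from act import *
c=(.583,.0491);t=(.6311,-.279)
p=read_eef_pos();move_linear([c[0],c[1],.15],v=.2)
pick_lid(c,.1297,-15,.040)
place_lid(t,.062,-15,.040)
move_linear([t[0],t[1],.2],v=.25)
move_j([-75,10,86.5,0,80,0])
print(read_time_s())
f=look("top","top4");g=look("side","side4");W=cloud(f);V=cloud(g)
for n,w in(("top",W),("side",V)):
  for o,c,h in(("sq",(.585,.05),.1097),("rd",(.58,.05),.0897),("sm",t,.074)):
    q=w.reshape(-1,3);q=q[(abs(q[:,2]-h)<.007)&(np.hypot(q[:,0]-c[0],q[:,1]-c[1])<.055)]
    if len(q)>3: print(n,o,rect(q))
a=cv2.resize(f["pixels"][100:180,200:350],(400,213),interpolation=cv2.INTER_CUBIC)
b=cv2.resize(g["pixels"][130:230,130:260],(400,308),interpolation=cv2.INTER_CUBIC)
cv2.imwrite("pics/4.png",np.vstack([a,b]))
E
```

```text
21:    z=top-.012-.001-.0122
27:    x,y=xy; move_ptp([x,y,UP],R(deg)); zt=rim+.012-.012-.001-.0122
grip False 0.039364888580371585 30.000426471233368 [0.58319961 0.04910019 0.10471814]
lifted 0.03938462692528375 29.999963343143463 [ 0.37106643 -0.20098466 -0.58736386]
carry 0.03900885453343262
placed True dz -8.364799545285129e-05 [-0.84786076  0.29798628  4.75582279]
30.9167
top sq {'c': (587.4, 49.2), 'wh': (53.0, 51.8), 'ang': 43.8, 'z': 109.8, 'n': 305, 'mean': [586.8, 49.2]}
top rd {'c': (578.8, 39.8), 'wh': (67.2, 48.8), 'ang': -48.6, 'z': 90.1, 'n': 102, 'mean': [572.0, 37.5]}
top sm {'c': (629.5, -277.6), 'wh': (38.2, 37.6), 'ang': -45.9, 'z': 74.1, 'n': 127, 'mean': [629.4, -278.2]}
side sq {'c': (585.8, 51.2), 'wh': (64.3, 52.0), 'ang': -47.4, 'z': 110.0, 'n': 184, 'mean': [583.6, 53.9]}
side rd {'c': (577.3, 55.3), 'wh': (66.1, 52.9), 'ang': 43.8, 'z': 89.7, 'n': 118, 'mean': [573.6, 61.8]}
side sm {'c': (628.9, -275.1), 'wh': (38.7, 36.6), 'ang': -61.5, 'z': 73.9, 'n': 61, 'mean': [628.5, -274.1]}
```

View pics/4.png

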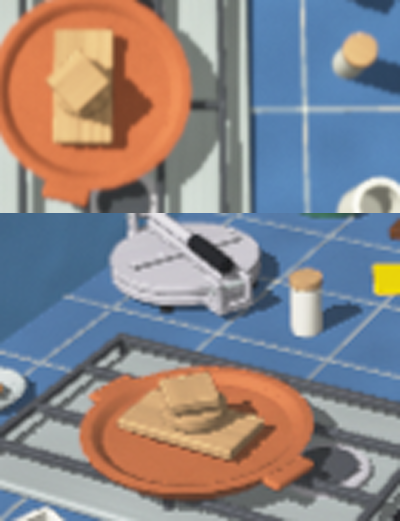

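The small lid is seated, level on its crock at (360,48) in the top view, with its top at z 74 mm. The square lid is exposed at (80,80). I'll move the square lid next.

```bash
python3 - <<'E'
from act import *
c=(.5872,.0492);t=(.4329,.3024)
h1=feasible([[*c,UP],[*c,.08]],wrapd(43.5,90)); h2=feasible([[*t,UP],[*t,.06]],wrapd(5.6,90)); print(h1,h2)
pick_lid(c,.1097,h1,.052)
place_lid(t,.080,h2,.052)
move_linear([t[0],t[1],.2],v=.25)
print(read_time_s(),read_joints().round(0))
f=look("top","top5");W=cloud(f)
for o,c,h in(("rd",(.58,.05),.0897),("ob",(.58,.05),.0697),("sq",t,.092)):
    q=W.reshape(-1,3);q=q[(abs(q[:,2]-h)<.007)&(np.hypot(q[:,0]-c[0],q[:,1]-c[1])<.085)]
    if len(q)>3: print(o,rect(q))
cv2.imwrite("pics/5.png",cv2.resize(f["pixels"][90:220,120:380],None,fx=3,fy=3,interpolation=cv2.INTER_CUBIC))
E
```

```text
-46.5 -354.4
grip False 0.051705687772047225 29.95198756456375 [0.58734023 0.0492022  0.08472633]
lifted 0.05161453158631978 29.95258390903473 [-0.00095049 -0.6768071  -0.88736972]
carry 0.05195813182048008
placed True dz -0.00029114404915116243 [ 0.30525195 -0.10706692  2.72222471]
41.8 [27. 15. 96. -0. 69. 22.]
rd {'c': (585.2, 44.9), 'wh': (66.9, 64.2), 'ang': 0.0, 'z': 89.7, 'n': 386, 'mean': [585.0, 45.7]}
ob {'c': (590.0, 45.9), 'wh': (132.6, 65.6), 'ang': -0.5, 'z': 69.7, 'n': 539, 'mean': [590.2, 45.0]}
sq {'c': (432.7, 302.3), 'wh': (53.2, 51.9), 'ang': -83.4, 'z': 91.6, 'n': 303, 'mean': [432.6, 301.6]}
```

View pics/5.png

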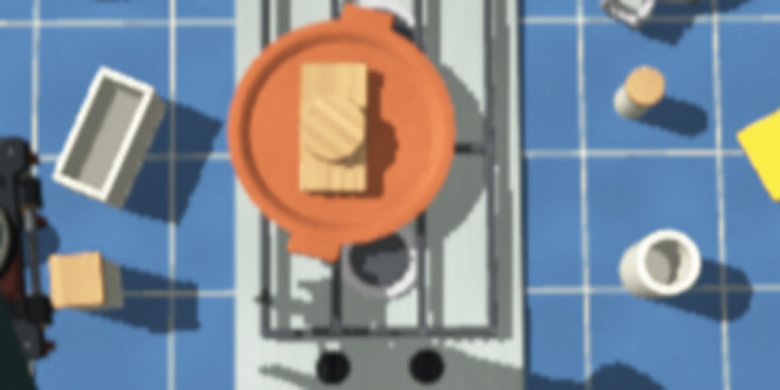

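The square lid is seated at (85,280). The round lid lies on the oblong at (335,128). Next come the round lid, then the oblong, re-measuring in between.

```bash
python3 - <<'E'
from act import *
c=(.5851,.0454);t=(.4443,-.2909)
h1=feasible([[*c,UP],[*c,.06],[*t,UP],[*t,.08]],range(-180,180,15)); print(h1)
pick_lid(c,.0897,h1,.068)
place_lid(t,.095,h1,.068)
move_linear([t[0],t[1],.2],v=.25)
print(read_time_s())
f=look("top","top6");W=cloud(f)
for o,c,h in(("ob",(.59,.045),.0697),("rd",t,.107),("crock_ob",(.586,.282),.070)):
    q=W.reshape(-1,3);q=q[(abs(q[:,2]-h)<.007)&(np.hypot(q[:,0]-c[0],q[:,1]-c[1])<.085)]
    if len(q)>3: print(o,rect(q))
cv2.imwrite("pics/6.png",cv2.resize(f["pixels"][90:220,120:380],None,fx=3,fy=3,interpolation=cv2.INTER_CUBIC))
E
```

```text
-15
grip False 0.06748426647082154 30.000425577163696 [0.58533812 0.04540306 0.06479506]
lifted 0.06743132452383366 29.999878406524658 [-0.07247824  0.07541824 -0.33745028]
carry 0.06751711476463058
placed True dz -0.0001823407443117403 [-0.95904857  0.81591214  3.32569501]
51.6083
ob {'c': (590.0, 46.0), 'wh': (133.2, 65.7), 'ang': -0.5, 'z': 69.8, 'n': 928, 'mean': [589.6, 45.5]}
rd {'c': (450.7, -280.0), 'wh': (67.2, 43.1), 'ang': -35.9, 'z': 107.0, 'n': 276, 'mean': [448.9, -281.5]}
crock_ob {'c': (586.4, 282.2), 'wh': (126.2, 62.1), 'ang': -23.1, 'z': 68.7, 'n': 255, 'mean': [586.5, 281.6]}
```

View pics/6.png

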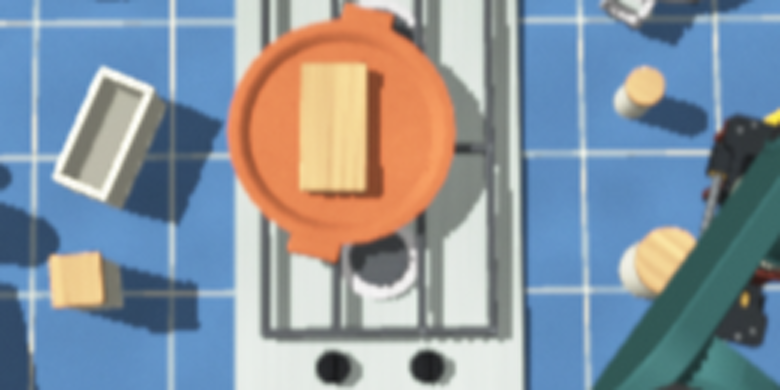

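The round lid sits on its crock at (665,260), at z 107 mm and partly hidden by the arm. The oblong lid is clear at (335,128), so that one is last.

```bash
python3 - <<'E'
from act import *
c=(.590,.0457);t=(.5863,.2821)
h1=feasible([[*c,UP],[*c,.045]],wrapd(89.6,180)); h2=feasible([[*t,UP],[*t,.05]],wrapd(66.9,180)); print(h1,h2)
pick_lid(c,.0697,h1,.068)
place_lid(t,.070,h2,.068)
move_linear([t[0],t[1],.2],v=.25)
move_j([110,10,86.5,0,80,0])
print(read_time_s())
f=look("top","top7");g=look("side","side7");W=cloud(f)
for o,c,h in(("ob",t,.082),("rd",(.4443,-.2909),.107),("sq",(.4329,.3024),.092),("sm",(.631,-.279),.074)):
    q=W.reshape(-1,3);q=q[(abs(q[:,2]-h)<.007)&(np.hypot(q[:,0]-c[0],q[:,1]-c[1])<.085)]
    if len(q)>3:
        A=np.linalg.lstsq(np.c_[q[:,:2]-q[:,:2].mean(0),np.ones(len(q))],q[:,2],rcond=None)[0]; print(o,rect(q),"slope",A[:2].round(3))
print("jar",rect(pick(W,(83,148,113,172),.089,.101)))
a=cv2.resize(f["pixels"][90:220,70:420],(780,290),interpolation=cv2.INTER_CUBIC)
b=cv2.resize(g["pixels"][130:330,90:380],(420,290),interpolation=cv2.INTER_CUBIC)
cv2.imwrite("pics/7.png",np.vstack([a,cv2.copyMakeBorder(b,0,0,0,360,0)]))
E
```

```text
-90.4 -293.1
grip False 0.06774749435613453 29.976747930049896 [0.59019175 0.04568029 0.04478363]
lifted 0.0674814984720669 29.97808188199997 [-0.10740366  1.13852592 -0.39614543]
carry 0.06745976271298251
placed True dz -0.00013989032499663046 [-0.30255188  0.35465175  4.13769097]
65.95
ob {'c': (584.9, 281.8), 'wh': (134.0, 69.1), 'ang': -23.1, 'z': 81.7, 'n': 973, 'mean': [584.4, 281.2]} slope [0.002 0.001]
rd {'c': (443.4, -290.1), 'wh': (68.9, 63.7), 'ang': 89.8, 'z': 106.8, 'n': 400, 'mean': [443.6, -288.8]} slope [-0.007  0.   ]
sq {'c': (432.8, 302.3), 'wh': (51.8, 51.6), 'ang': -85.0, 'z': 91.4, 'n': 302, 'mean': [432.5, 301.7]} slope [-0.003  0.026]
sm {'c': (630.3, -278.4), 'wh': (38.2, 37.5), 'ang': -45.7, 'z': 73.6, 'n': 130, 'mean': [629.6, -278.0]} slope [-0.01  -0.001]
jar {'c': (508.0, 459.5), 'wh': (56.2, 54.8), 'ang': 89.3, 'z': 94.7, 'n': 298, 'mean': [507.7, 459.7]}
```

View pics/7.png

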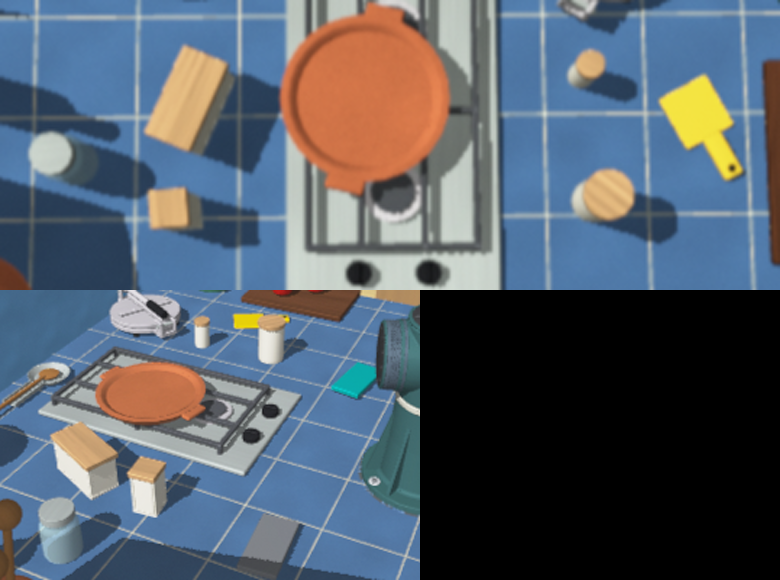

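All four lids are seated and level: oblong (190,100), square (172,208), small (588,65) and round (608,195). The comal is empty, and the jar and scraper are where they were.

```bash
python3 -c "
from rig import *
print(close_job())"
```

```text
the job is handed in; nothing more can be done
None
```

All four lids are seated level and square on their own canisters by the final camera check, with the jar and scraper undisturbed; the job was handed in at about 66 s, and no verdict was returned.

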